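Cup under the chute, sprung bean gate latched open

TASK

Get the bean dispenser ready to fill: first stand the plain steel cup upright in the middle of the small weighing platform under the dispenser's chute. Then wind the spring-loaded crank on the sloping panel clockwise nearly to its end stop, push it in along its axis so that it drops behind the catch, and let go so that it stays latched open. Leave the mug, jar and dripper where they are.

Things in the scene. Friction and masses are not known exactly. Their poses are not given: they have to be found in the camera images.
- cup_center (a point): Loose plain straight steel cup, no handle, open top, 58 mm diameter, 90 mm tall, about 160 g. Site on its axis half-way up (45 mm above its foot), z along its axis. Starts upright on the counter, left or right of the dispenser.
- platform (a point): Middle of the top of the weighing platform (88 x 100 mm, 15 mm above the counter) in front of the right part of the bean dispenser (fixed, its pose varies). Site x points horizontally from the dispenser's front to its back, y to its left, z up. The cup's foot must stand here.
- chute_lip (a point): Lower front lip of the steel chute (44 mm wide, side walls 22 mm, rising backwards at 35 degrees), 24 mm behind the platform's middle and 107 mm above its top: it overhangs the back of a centred cup's rim by 5 mm, 17 mm above it. Bring the cup in from the front, fingers closing along y. Axes as platform.
- pivot (a point): Point on the crank's axis, level along the axis with the handle's middle when the crank is out, 65 mm off the panel. Axes as platform (horizontal). The axis leans 35 degrees to the front: outward n = -sin35 x + cos35 z; up-slope v = cos35 x + sin35 z. At angle a the crank points along sin(a) v + cos(a) y; the handle's centreline is 80 mm from the axis.
- handle (a point): Middle of the crank's black round handle, parallel to the crank's axis: 25 mm diameter (29 mm at the outer end), 66 mm long; inner end 30 mm below this point on a flat steel arm (20 wide, 12 thick), outer end 36 mm above. It spins freely, so the tool need not turn with the crank. Site z points outward along the axis, y along the arm away from the pivot.
- crank (a joint): Crank angle, rad: 0 at rest (pointing to the dispenser's left), growing clockwise seen from outside, swinging up-slope; end stop 1.40. A torsion spring drives it back to 0: about 0.15 N m at rest, 0.45 N m at 1.25 (6 N at the handle). Let go unlatched, it flies back.
- crank_arm (a joint): How far the crank is pushed in along its axis, m: 0 out, 0.014 fully in. No spring: stays where put, takes about 4 N. A raised deck under the arm blocks it at 0.001 to 0.002 unless the crank is between 1.15 and 1.40 rad. Pushed in there and let go, the deck's end holds the arm at about 1.15 rad.
- mug: White mug with a handle, 80 mm wide, 85 mm tall; bystander. Origin under its centre.
- jar: Glass storage jar with wooden cap, 84 mm wide, 130 mm tall; bystander. Origin under its centre.
- dripper: White ceramic cone dripper on a round foot, 104 mm wide, 85 mm tall; bystander. Origin under its centre.
- rail_edge (a point): Middle of the lower front edge of a steel rail (30 mm deep, 12 mm thick, 330 mm long along y) on two end posts above the panel's upper end. A vertical tool on the wound handle would strike it: hold the handle with the fingers pointing along -n, into the panel. Axes as platform.
There are look-alikes about, which are no part of the job. Leave any blue or red look-alike of the part that bears cup_center alone.

How it is judged:
On the way, in this order (a step that is already met when the one before it is completed fails the run):
1. the cup stands released on the platform below the chute (horizontal distance between cup_center and platform below 0.018 m and z of cup_center in the frame of platform below 0.049 m and angle between cup_center's own z axis and vertical below 0.1 rad and contact force between cup and the fingers below 0.1 N), for 0.2 s.
2. the crank is wound past the catch and pushed in (value of joint crank above 1.1 rad and value of joint crank_arm above 0.008 m), for 0.2 s.
At the end, for the whole second after the job is handed in: The cup stands upright (within 6 degrees) and at rest on the platform, its axis within 18 mm of the platform's middle; the crank, let go, stays wound (over 1.08 rad) and pushed in (over 8 mm) behind its catch (horizontal distance between cup_center and platform below 0.018 m and z of cup_center in the frame of platform below 0.049 m and angle between cup_center's own z axis and vertical below 0.1 rad and value of joint crank above 1.08 rad and value of joint crank_arm above 0.008 m and linear speed of cup below 0.02 m/s); the robot touches nothing.
It fails at once if the mug is disturbed (distance of mug from where it was at the start of the episode above 0.03 m).
It fails at once if the jar is disturbed (distance of jar from where it was at the start of the episode above 0.03 m).
It fails at once if the dripper is disturbed (distance of dripper from where it was at the start of the episode above 0.03 m).
It also fails if it takes over 59 s, if anything falls off the work surface, if the arm or the gripper's body presses on something with over 40 N, if the wrist force passes 120 N, or if a joint passes its speed limit or range.

ROBOT

A 6-joint arm with a two-finger parallel gripper is mounted at the origin on the work surface. World frame = base frame: x ahead of the robot, y to its left, z up, the work surface at z = 0. Lengths are in m, angles in rad, forces in N, time in s.
With the tool pointing down it reaches from about 0.35 to 0.975 m from the base axis. Payload 7.1 kg.
Tool frame: the origin (TCP) lies midway between the tips of the shut fingers; the grasp point (between the pads) lies 19 mm behind it; z points along the fingers, x is the direction in which the jaws open and shut, and the axes are right-handed (so a half turn about z gives the same grasp; the last joint's range is limited). The gripper opens to 88 mm and grips with 3 to 60 N. Pads are 20 mm wide; open, the fingers measure 115 mm over their backs; the gripper's body (75 mm by 178 mm) begins 61 mm behind the grasp point.
Start: joints at [-1.237, 0.423, 1.63, -0, 1.089, -0.019], TCP at [0.216, -0.586, 0.223] pointing down, gripper open.
Joint ranges: [-3, 3], [-0.9, 2.11], [0.09, 2.58], [-1.31, 4.45], [0.11, 2.69], [-2.54, 2.54]. Speed limits (rad/s): [2.39, 2.39, 3.01, 3.14, 3.14, 3.14].

INTERFACE

Orientations are given as a unit quaternion [w, x, y, z].
In Python, from station import move_pose, movel, movej, command_gripper, wait, inverse_kinematics, read_camera, camera_info, MotionError, job_done, get_time, get_joint_pos, get_qvel, get_effort, get_tcp_pos, get_ee_rot, get_ft_force, get_ft_torque, get_grip_width gives the robot as it stands. Calls block until the motion is done:
- move_pose(position, orientation): joint-space move of the TCP to a pose.
- movel(position, frame=None, v=0.15, until_force=None): straight line of the TCP; frame=None keeps the orientation; v is the mean speed in m/s. With until_force (N) it stops when the force on the tool has changed by that much, and returns True; else False.
- movej(angles): joint-space move.
- command_gripper(opening): opening from 0.0 (shut) to 1.0 (fully open); the grip force is fixed at half the most; returns when the fingers have stopped.
- wait(seconds).
- inverse_kinematics(position, orientation): joint angles nearest the present ones, or None.
- read_camera(name): name is "scene" or "top" or "wrist"; returns the picture (400x640x3 uint8, red, green, blue); there is no depth.
- camera_info(name): a dict with "intrinsics" (3x3 intrinsics, pixels), "T" (4x4, takes a point from camera to world coordinates); the wrist camera has in their place "tool_from_camera" (4x4, takes a point from camera to tool coordinates, whose origin is the TCP and whose axes are the tool frame's). Camera axes: x right, y up, looking along -z (the intrinsics and any distortion apply to the point x, -y, -z); pixel columns grow to the right and rows downward; lengths in m; the calibration is good to about 2 mm. A picture is of the moment at which its call begins: read the wrist's pose just before it. camera_info takes no time and is no camera call.
A pose or a line that the arm cannot do raises MotionError and nothing moves.
- job_done(): hands the job in, once; it reports no verdict.
Readings, each from a call of its own:
- get_time(): time.
- get_joint_pos(): joint angles.
- get_qvel(): joint speeds.
- get_effort(): joint torques, N m.
- get_tcp_pos(): TCP position.
- get_ee_rot(): TCP orientation.
- get_ft_force(): force on the tool from outside, world axes, zero at the start.
- get_ft_torque(): the same for the moment, N m.
- get_grip_width(): opening from 0.0 (shut) to 1.0 (fully open).
Only numpy, scipy, OpenCV 4.12 (cv2) and the standard library are available. Lean on these libraries where they do the work, as an engineer would, in place of code of your own. Each camera call takes 0.05 s, during which the arm holds its last target.

## Working session

There is one attempt and no reset: what is moved stays moved. The work goes in short steps, each a Python script; the robot and the scene stay as the last script left them, time stands still between calls to the robot, and variables do not carry over. Pictures are saved under pics/ and viewed, and the job is handed in when it is done.

```bash
mkdir -p pics; ls; python3 - <<'E'
from station import *
import cv2
for n in("scene","top","wrist"):
    im=read_camera(n); cv2.imwrite(f"pics/{n}0.png",im[:,:,::-1])
    ci=camera_info(n); print(n,{k:__import__('numpy').round(v,4).tolist() if not isinstance(v,str) else v for k,v in ci.items()})
print(get_time(),get_tcp_pos(),get_ee_rot())
E
```

```text
pics
scene {'intrinsics': [[431.7883, 0.0, 319.0322], [0.0, 431.7883, 195.5007], [0.0, 0.0, 1.0]], 'T': [[-0.4533, -0.5715, 0.684, 1.3862], [0.8911, -0.3088, 0.3325, 0.4416], [0.0212, 0.7603, 0.6493, 1.0129], [0.0, 0.0, 0.0, 1.0]]}
top {'intrinsics': [[419.5695, 0.0, 321.0455], [0.0, 419.5695, 193.5924], [0.0, 0.0, 1.0]], 'T': [[-0.0213, 0.9945, -0.1028, 0.4208], [-0.9997, -0.0204, 0.0102, 0.0356], [0.008, 0.1029, 0.9947, 1.2421], [0.0, 0.0, 0.0, 1.0]]}
wrist {'intrinsics': [[275.4464, 0.0, 318.7404], [0.0, 275.4464, 196.4724], [0.0, 0.0, 1.0]], 'tool_from_camera': [[1.0, -0.0002, 0.0001, -0.001], [-0.0001, -0.9626, -0.2709, -0.0752], [0.0002, 0.2709, -0.9626, -0.161], [0.0, 0.0, 0.0, 1.0]]}
0.15 [ 0.21585678 -0.58609608  0.22208979] [-3.44685117e-04  8.20221492e-01 -5.72045769e-01 -4.72086603e-04]
```

View pics/scene0.png

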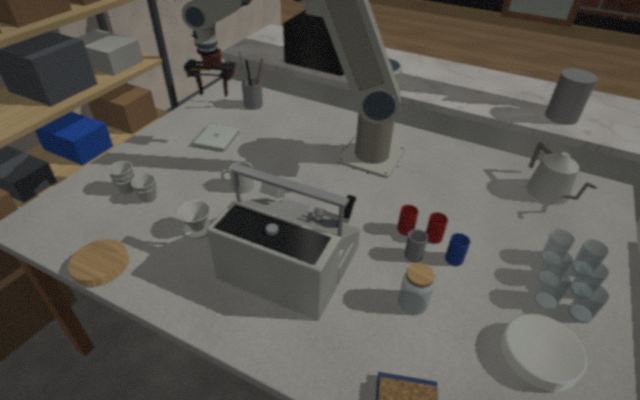

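View pics/top0.png

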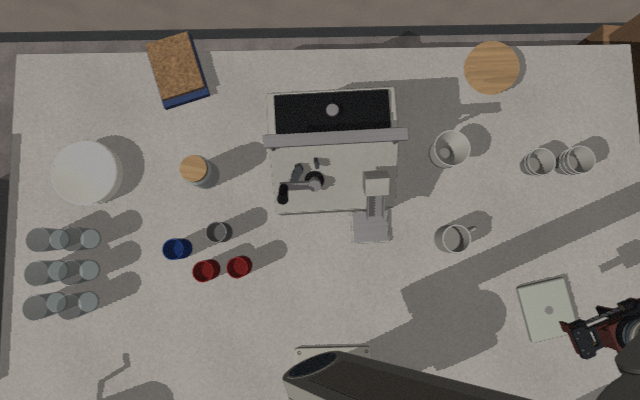

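View pics/wrist0.png

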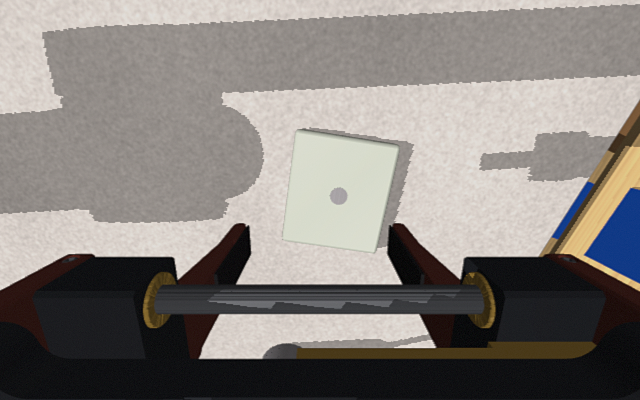

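The steel cup candidates in the top image are:
- grey (219,232)
- blue (177,249)
- red (206,270) and red (239,266)
- clear glasses at (40-90,240-300)
- white mug (456,238)

I'm choosing the grey one and checking it in a crop.

```bash
python3 - <<'E'
import cv2
a=cv2.imread("pics/top0.png"); s=cv2.imread("pics/scene0.png")
cv2.imwrite("pics/c1.png",cv2.resize(a[70:300,150:480],None,fx=2.4,fy=2.4,interpolation=cv2.INTER_CUBIC))
cv2.imwrite("pics/c2.png",cv2.resize(s[150:320,190:490],None,fx=2.6,fy=2.6,interpolation=cv2.INTER_CUBIC))
E
```

```text
(no output)
```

View pics/c1.png

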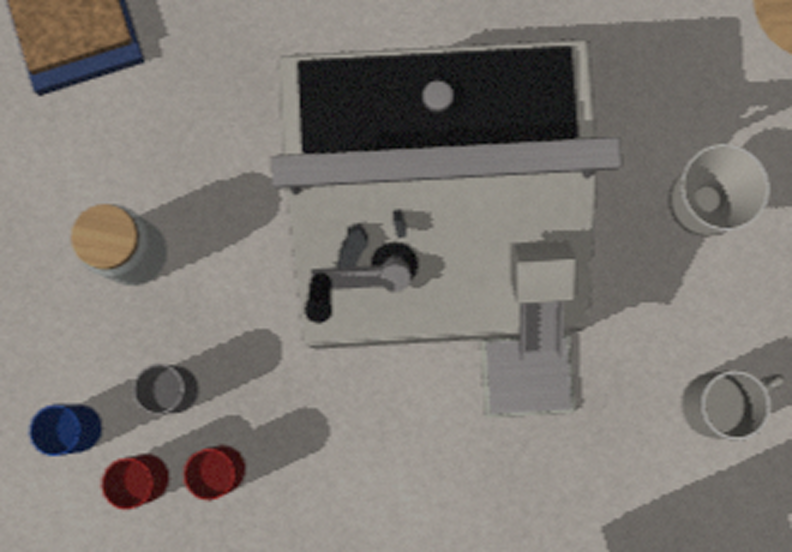

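View pics/c2.png

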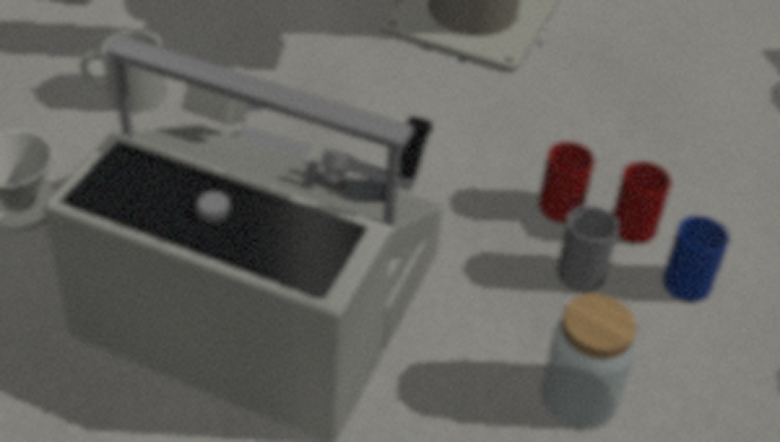

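The close crop shows a plain grey steel cup with no handle, rim around crop (162,387), next to the blue and red ones. The dispenser faces the robot, and the platform's front corners are at crop (485,412) and (579,407).

```bash
cat > h.py <<'E'
import numpy as np, cv2
from station import *
from scipy.spatial.transform import Rotation as R
def cam(n,tcp=None,q=None):
    ci=camera_info(n); K=np.array(ci["intrinsics"])
    if n=="wrist":
        T=np.eye(4); T[:3,:3]=R.from_quat(np.roll(q,-1)).as_matrix(); T[:3,3]=tcp
        return K,T@np.array(ci["tool_from_camera"])
    return K,np.array(ci["T"])
def proj(P,KT):
    K,T=KT; P=np.atleast_2d(P); c=(P-T[:3,3])@T[:3,:3]; c=c*[1,-1,-1]; u=c@K.T
    return u[:,:2]/u[:,2:]
def onz(uv,z,KT):
    K,T=KT; d=np.linalg.solve(K,[uv[0],uv[1],1.])*[1,-1,-1]; d=T[:3,:3]@d; o=T[:3,3]
    return o+d*(z-o[2])/d[2]
def frame(yaw): return R.from_euler('z',yaw).as_matrix()
def circ(c,r,z,n=48):
    a=np.linspace(0,2*np.pi,n); return np.c_[c[0]+r*np.cos(a),c[1]+r*np.sin(a),0*a+z]
def model(pl,yaw,cup=None):
    F=frame(yaw); p0=np.array([pl[0],pl[1],0.015]); L=[]
    W=lambda P:p0+np.atleast_2d(P)@F.T
    L.append(W([[-.044,-.05,0],[.044,-.05,0],[.044,.05,0],[-.044,.05,0],[-.044,-.05,0]]))
    L.append(W([[-.05,-.044,0],[.05,-.044,0],[.05,.044,0],[-.05,.044,0],[-.05,-.044,0]]))
    L.append(W([[.024,-.022,.107],[.024,.022,.107]]))
    if cup is not None:
        L+= [circ(cup,.029,0),circ(cup,.029,.09)]
    return L
def crank(piv,yaw,a,d=0):
    F=frame(yaw); s,c=np.sin(np.radians(35)),np.cos(np.radians(35))
    n=F@[-s,0,c]; v=F@[c,0,s]; y=F@[0,1,0]
    r=np.sin(a)*v+np.cos(a)*y; h=np.array(piv)+.08*r-d*n
    return h,n,v,r
def draw(im,L,KT,col=(0,255,0),s=1,o=(0,0)):
    for P in L:
        q=((proj(P,KT)-o)*s*8).astype(np.int32); cv2.polylines(im,[q.reshape(-1,1,2)],False,col,1,cv2.LINE_AA,3)
E
python3 - <<'E'
from h import *
KT=cam("top");KS=cam("scene")
o=np.array([150,70]);s=2.4
c=lambda u,v:np.array([u,v])/s+o
print("cup rim",onz(c(162,387),.09,KT))
print("cup foot",onz(c(174.5,388),.0,KT))
print("cup foot scene",onz(np.array([585,270])/2.6+[190,150],.0,KS))
for p in[(485,413),(580,408),(486,345),(573,340)]: print("plat",onz(c(*p),.015,KT))
# lid edges (back box top), rail ends
for p in[(312,346),(578,334)]: print("front top",onz(c(*p),.03,KT), onz(c(*p),.06,KT))
E
```

```text
cup rim [0.44231106 0.30863571 0.09      ]
cup foot [0.44244312 0.31466317 0.        ]
cup foot scene [0.42720187 0.31584019 0.        ]
plat [ 0.40405424 -0.06415785  0.015     ]
plat [ 0.40761102 -0.17960685  0.015     ]
plat [ 0.48640325 -0.06776054  0.015     ]
plat [ 0.49029317 -0.17423737  0.015     ]
front top [0.48876576 0.14297259 0.03      ] [0.48708435 0.14031527 0.06      ]
front top [ 0.49656364 -0.17798986  0.03      ] [ 0.49468923 -0.17270334  0.06      ]
```

```bash
python3 - <<'E'
from h import *
KT=cam("top");KS=cam("scene")
ct=lambda u,v:np.array([u,v])/2.4+[150,70]
cs=lambda u,v:np.array([u,v])/2.6+[190,150]
def ray(uv,K_):
    K,T=K_; d=T[:3,:3]@(np.linalg.solve(K,[uv[0],uv[1],1.])*[1,-1,-1]); return T[:3,3],d/np.linalg.norm(d)
def tri(a,b):
    o1,d1=ray(a,KT);o2,d2=ray(b,KS); A=np.c_[d1,-d2]; t=np.linalg.lstsq(A,o2-o1,rcond=None)[0]
    p,q=o1+t[0]*d1,o2+t[1]*d2; return (p+q)/2,np.linalg.norm(p-q)
print("rail +y end back top",tri(ct(271,158),cs(400,140)))
print("rail -y end back top",tri(ct(619,140),cs(109,50)))
print("handle top",tri(ct(318,282),cs(419,122)))
print("box corner back left",tri(ct(283,58),cs(335,305)))
E
```

```text
rail +y end back top (array([0.65027951, 0.15296952, 0.31562363]), np.float64(0.002414833992672483))
rail -y end back top (array([ 0.66139336, -0.17335649,  0.31114222]), np.float64(0.0021781285506276464))
handle top (array([0.53892746, 0.12224678, 0.24145443]), np.float64(0.01014011338371479))
box corner back left (array([0.78134471, 0.15294192, 0.21627414]), np.float64(0.0011505654233542931))
```

```bash
python3 - <<'E'
from h import *
Q=[0,.70711,-.70711,0]
t=get_time()
move_pose([0.40,-0.02,0.32],Q); print(get_time()-t)
p,q=get_tcp_pos(),get_ee_rot(); im=read_camera("wrist"); np.savez("w1.npz",p=p,q=q); cv2.imwrite("pics/w1.png",im[:,:,::-1])
print(p,q)
E
```

```text
2.1583
[ 0.40019985 -0.0204138   0.31995925] [-4.67937539e-05 -7.06894768e-01  7.07318728e-01 -2.87408068e-05]
```

View pics/w1.png

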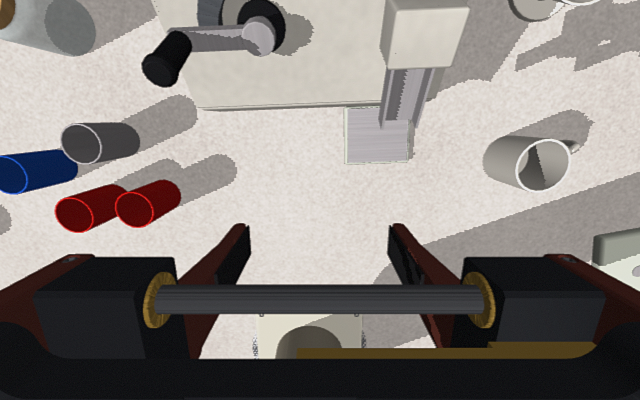

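The wrist view is sharp. The grey cup's rim is centred near (82,144), the platform's front corners are about (345,164) and (408,161), the handle's outer end is about (161,70) and the hub cap about (258,37).

```bash
python3 - <<'E'
from h import *
z=np.load("w1.npz"); KW=cam("wrist",z['p'],z['q'])
print("cup rim",onz((82.5,144),.09,KW))
for p in[(345,163.5),(407,161.5),(347,107)]: print(onz(p,.015,KW))
im=cv2.imread("pics/w1.png")
s=2.5
def view(im,KT,o,w,h,L,name,s=2.5):
    c=cv2.resize(im[o[1]:o[1]+h,o[0]:o[0]+w],None,fx=s,fy=s,interpolation=cv2.INTER_CUBIC)
    draw(c,L,KT,(0,255,0),s,o); cv2.imwrite(name,c)
yaw=.033
F=frame(yaw); pl=onz((376,162.5),.015,KW)+F@[.044,0,0]; print(pl)
pl=pl[:2]; cup=onz((82.5,144),.09,KW)[:2]
L=model(pl,yaw,cup)
view(im,KW,(40,0),300,220,L[:2]+L[2:],"pics/v1.png")
view(im,KW,(300,0),150,200,L,"pics/v2.png",3)
E
```

```text
cup rim [0.44133821 0.31143208 0.09      ]
[ 0.40198525 -0.06374633  0.015     ]
[ 0.40534182 -0.16885711  0.015     ]
[ 0.49340861 -0.06464944  0.015     ]
[ 0.44764121 -0.11490106  0.015     ]
```

View pics/v1.png

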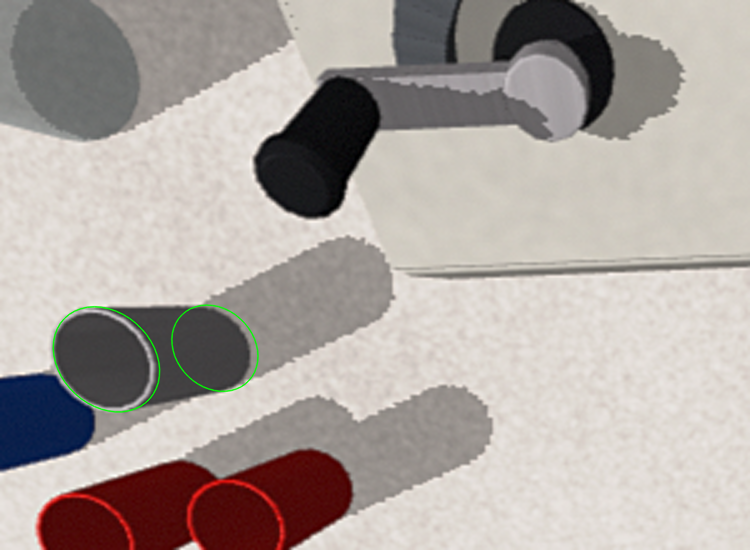

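View pics/v2.png

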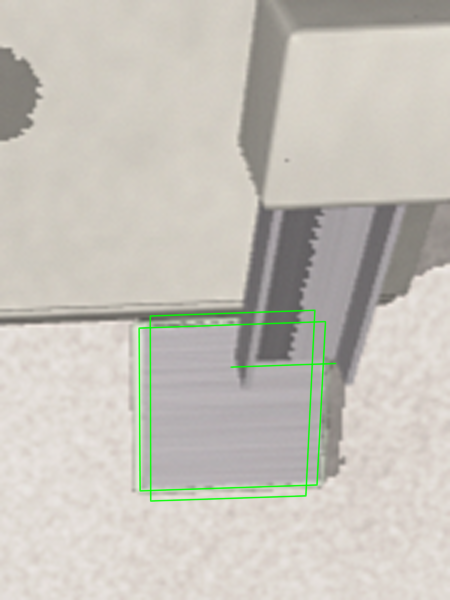

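```bash
python3 - <<'E'
from h import *
z=np.load("w1.npz"); KW=cam("wrist",z['p'],z['q']); KT=cam("top")
print("red1",onz((74,215),.09,KW),"red2",onz((134.5,210),.09,KW),"blue",onz((10,176),.09,KW))
print("blue top", onz(np.array([60,430])/2.4+[150,70],.09,KT))
# IK feasibility
def Q(yaw,t,flip=False):
    d=np.array([np.cos(yaw)*np.sin(t),np.sin(yaw)*np.sin(t),-np.cos(t)])
    x=np.array([np.sin(yaw),-np.cos(yaw),0]); 
    if flip:x=-x
    M=np.c_[x,np.cross(d,x),d]; return np.roll(R.from_matrix(M).as_quat(),1),d
for nm,c,zz in(("pl",[.448,-.117],.072),("cup",[.441,.312],.057)):
  for yd in(-60,-30,-10,2,20,40,60,90,120):
    r=[]
    for td in(0,30,40,50,60):
      for f in(0,1):
        q,d=Q(np.radians(yd),np.radians(td),f)
        s=inverse_kinematics(np.array([*c,zz])+.019*d,q)
        r.append('-' if s is None else 'ok')
    print(nm,yd,r)
E
```

```text
red1 [0.33616231 0.34870026 0.09      ] red2 [0.34402748 0.25635988 0.09      ] blue [0.39583679 0.42671588 0.09      ]
blue top [0.39626752 0.42361271 0.09      ]
pl -60 ['ok', 'ok', '-', '-', '-', '-', '-', '-', '-', '-']
pl -30 ['ok', 'ok', 'ok', 'ok', 'ok', 'ok', 'ok', 'ok', 'ok', 'ok']
pl -10 ['ok', 'ok', 'ok', 'ok', 'ok', 'ok', 'ok', 'ok', 'ok', 'ok']
pl 2 ['ok', 'ok', 'ok', 'ok', 'ok', 'ok', 'ok', 'ok', 'ok', 'ok']
pl 20 ['ok', 'ok', 'ok', 'ok', 'ok', 'ok', 'ok', 'ok', 'ok', 'ok']
pl 40 ['ok', '-', 'ok', 'ok', 'ok', 'ok', 'ok', 'ok', 'ok', 'ok']
pl 60 ['ok', '-', 'ok', 'ok', 'ok', 'ok', 'ok', 'ok', 'ok', 'ok']
pl 90 ['ok', '-', 'ok', 'ok', 'ok', 'ok', 'ok', 'ok', 'ok', 'ok']
pl 120 ['ok', 'ok', 'ok', 'ok', 'ok', 'ok', 'ok', 'ok', 'ok', 'ok']
cup -60 ['-', 'ok', 'ok', 'ok', 'ok', 'ok', 'ok', 'ok', 'ok', 'ok']
cup -30 ['-', 'ok', 'ok', 'ok', 'ok', 'ok', 'ok', 'ok', '-', '-']
cup -10 ['ok', 'ok', 'ok', 'ok', '-', '-', '-', '-', 'ok', 'ok']
cup 2 ['ok', 'ok', '-', '-', 'ok', 'ok', 'ok', 'ok', 'ok', 'ok']
cup 20 ['ok', 'ok', 'ok', 'ok', 'ok', 'ok', 'ok', 'ok', 'ok', 'ok']
cup 40 ['ok', 'ok', 'ok', 'ok', 'ok', 'ok', 'ok', 'ok', 'ok', 'ok']
cup 60 ['ok', 'ok', 'ok', 'ok', 'ok', 'ok', 'ok', 'ok', 'ok', 'ok']
cup 90 ['ok', '-', 'ok', 'ok', 'ok', 'ok', 'ok', 'ok', 'ok', 'ok']
cup 120 ['ok', '-', 'ok', 'ok', 'ok', 'ok', 'ok', 'ok', 'ok', 'ok']
```

```bash
cat >> h.py <<'E'
def Q(yaw,t,flip=False):
    d=np.array([np.cos(yaw)*np.sin(t),np.sin(yaw)*np.sin(t),-np.cos(t)])
    x=np.array([np.sin(yaw),-np.cos(yaw),0])
    if flip:x=-x
    M=np.c_[x,np.cross(d,x),d]; return np.roll(R.from_matrix(M).as_quat(),1),d
E
python3 - <<'E'
from h import *
np.set_printoptions(precision=2,suppress=True)
t=np.radians(35)
for nm,c,zz in(("pl",[.448,-.117],.085),("plfront",[.34,-.117],.105),("cup",[.441,.312],.07),("cup+",[.441,.312],.18)):
  for yd in(2,10,20,35):
    for f in(0,1):
        q,d=Q(np.radians(yd),t,f)
        s=inverse_kinematics(np.array([*c,zz])+.019*d,q)
        print(nm,yd,f,s)
E
```

```text
pl 2 0 [-0.45  0.48  2.41  2.39  0.4  -1.27]
pl 2 1 [-0.45  0.48  2.41  2.39  0.4   1.88]
pl 10 0 [-0.51  0.48  2.38  2.08  0.43 -1.15]
pl 10 1 [-0.51  0.48  2.38  2.08  0.43  2.  ]
pl 20 0 [-0.57  0.49  2.34  1.75  0.48 -1.02]
pl 20 1 [-0.57  0.49  2.34  1.75  0.48  2.12]
pl 35 0 [-0.63  0.51  2.26  1.35  0.59 -0.91]
pl 35 1 [-0.63  0.51  2.26  1.35  0.59  2.23]
plfront 2 0 None
plfront 2 1 None
plfront 10 0 [-0.74  0.39  2.56  1.96  0.52 -1.26]
plfront 10 1 [-0.74  0.39  2.56  1.96  0.52  1.88]
plfront 20 0 [-0.81  0.39  2.51  1.64  0.55 -1.15]
plfront 20 1 [-0.81  0.39  2.51  1.64  0.55  1.99]
plfront 35 0 [-0.85  0.41  2.43  1.26  0.64 -1.05]
plfront 35 1 [-0.85  0.41  2.43  1.26  0.64  2.09]
cup 2 0 None
cup 2 1 None
cup 10 0 [ 0.77  0.56  2.23  4.25  0.37 -2.15]
cup 10 1 [0.77 0.56 2.23 4.25 0.37 1.  ]
cup 20 0 [ 0.7   0.55  2.25  3.83  0.32 -1.94]
cup 20 1 [0.7  0.55 2.25 3.83 0.32 1.2 ]
cup 35 0 [ 0.59  0.55  2.27  3.09  0.29 -1.54]
cup 35 1 [0.59 0.55 2.27 3.09 0.29 1.6 ]
cup+ 2 0 None
cup+ 2 1 [ 0.81  0.31  2.17 -1.15  0.46  0.21]
cup+ 10 0 None
cup+ 10 1 [ 0.77  0.3   2.2  -1.22  0.35  0.13]
cup+ 20 0 None
cup+ 20 1 [ 0.7   0.28  2.22 -1.3   0.21  0.01]
cup+ 35 0 None
cup+ 35 1 None
```

```bash
python3 - <<'E'
from h import *
np.set_printoptions(precision=3,suppress=True)
t0=get_time()
q,d=Q(np.radians(35),np.radians(35))
g=np.array([.441,.312,.07])+.019*d
s=np.array(inverse_kinematics(g,q)); print(s)
j=np.array(get_joint_pos()); j[0]=s[0]; movej(j)
s2=s.copy(); s2[1]-=.35; movej(s2)
print(get_time()-t0,get_tcp_pos(),get_joint_pos())
movel(g-.11*d,q,v=.2)
print(get_time()-t0,get_tcp_pos(),get_joint_pos())
p,qq=get_tcp_pos(),get_ee_rot(); im=read_camera("wrist"); np.savez("w2.npz",p=p,q=qq)
KW=cam("wrist",p,qq)
out=im[:,:,::-1].copy(); draw(out,[circ([.441,.312],.029,0),circ([.441,.312],.029,.09)],KW); cv2.imwrite("pics/w2.png",out)
E
```

```text
[ 0.586  0.549  2.272  3.092  0.29  -1.543]
3.6334 [0.496 0.349 0.259] [ 0.586  0.199  2.271  3.091  0.29  -1.543]Traceback (most recent call last):
  File "<stdin>", line 10, in <module>
station.MotionError: the arm cannot follow that straight line within its joint ranges
```

```bash
python3 - <<'E'
from h import *
np.set_printoptions(precision=3,suppress=True)
for t in(35,45):
  q,d=Q(np.radians(35),np.radians(t)); g=np.array([.441,.312,.07])+.019*d
  for k in(0,.03,.06,.09,.11): print(t,k,inverse_kinematics(g-k*d,q))
  for k in(.03,.06,.09,.11,.15): print(t,'up',k,inverse_kinematics(g+[0,0,k],q))
E
```

```text
35 0 [ 0.586  0.549  2.272  3.092  0.29  -1.543]
35 0.03 [ 0.585  0.473  2.306  3.081  0.249 -1.533]
35 0.06 [ 0.584  0.393  2.336  3.062  0.199 -1.515]
35 0.09 [ 0.582  0.308  2.363  3.023  0.14  -1.477]
35 0.11 None
35 up 0.03 [ 0.586  0.469  2.27   3.073  0.209 -1.524]
35 up 0.06 [ 0.586  0.392  2.263  3.027  0.125 -1.477]
35 up 0.09 None
35 up 0.11 None
35 up 0.15 [0.586 0.18  2.215 0.104 0.137 1.447]
45 0 [ 0.583  0.633  2.347  3.108  0.624 -1.563]
45 0.03 [ 0.581  0.566  2.394  3.105  0.604 -1.561]
45 0.06 [ 0.579  0.493  2.438  3.1    0.575 -1.559]
45 0.09 [ 0.577  0.413  2.479  3.094  0.536 -1.554]
45 0.11 [ 0.575  0.354  2.504  3.089  0.502 -1.55 ]
45 up 0.03 [ 0.583  0.543  2.351  3.103  0.538 -1.558]
45 up 0.06 [ 0.583  0.453  2.35   3.096  0.447 -1.55 ]
45 up 0.09 [ 0.583  0.366  2.343  3.085  0.353 -1.537]
45 up 0.11 [ 0.583  0.31   2.335  3.073  0.289 -1.524]
45 up 0.15 [ 0.583  0.203  2.313  3.019  0.161 -1.469]
```

```bash
python3 - <<'E'
from h import *
np.set_printoptions(precision=3,suppress=True)
t=42
q,d=Q(np.radians(35),np.radians(t)); g=np.array([.441,.312,.074])+.019*d
e=np.array([.816,.577,0])
for z in(0,.05,.1): print(z,inverse_kinematics(g+[0,0,z],q))
for k in(.03,.06,.09,.12): print('retr',k,inverse_kinematics(g+[0,0,.1]-k*e,q))
for yd in (2,10,15):
  q,d=Q(np.radians(yd),np.radians(t)); g=np.array([.448,-.117,.089])+.019*d
  f=np.array([np.cos(.033),np.sin(.033),0])
  for k,z in((0,0),(0.03,.004),(.06,.004),(.08,.004),(.1,.004),(.08,.05),(.1,.05),(.1,.1)): print(yd,k,z,inverse_kinematics(g-k*f+[0,0,z],q))
E
```

```text
0 [ 0.584  0.591  2.327  3.105  0.51  -1.559]
0.05 [ 0.584  0.447  2.327  3.091  0.365 -1.544]
0.1 [ 0.584  0.308  2.311  3.056  0.212 -1.507]
retr 0.03 [ 0.581  0.278  2.371  3.058  0.241 -1.512]
retr 0.06 [ 0.577  0.247  2.43   3.058  0.27  -1.515]
retr 0.09 [ 0.573  0.217  2.489  3.055  0.298 -1.516]
retr 0.12 [ 0.567  0.186  2.547  3.05   0.325 -1.517]
2 0 0 [-0.496  0.538  2.458  2.51   0.611 -1.443]
2 0.03 0.004 [-0.555  0.526  2.512  2.478  0.649 -1.476]
2 0.06 0.004 [-0.627  0.535  2.563  2.448  0.699 -1.53 ]
2 0.08 0.004 None
2 0.1 0.004 None
2 0.08 0.05 None
2 0.1 0.05 None
2 0.1 0.1 None
10 0 0 [-0.571  0.538  2.427  2.232  0.613 -1.362]
10 0.03 0.004 [-0.634  0.524  2.478  2.203  0.643 -1.402]
10 0.06 0.004 [-0.709  0.528  2.527  2.177  0.681 -1.464]
10 0.08 0.004 [-0.766  0.534  2.557  2.153  0.704 -1.508]
10 0.1 0.004 None
10 0.08 0.05 [-0.766  0.337  2.55   1.915  0.612 -1.208]
10 0.1 0.05 [-0.832  0.332  2.578  1.876  0.634 -1.238]
10 0.1 0.1 [-0.832  0.118  2.548  1.532  0.601 -0.818]
15 0 0 [-0.61   0.539  2.403  2.063  0.62  -1.307]
15 0.03 0.004 [-0.673  0.524  2.453  2.035  0.646 -1.349]
15 0.06 0.004 [-0.747  0.525  2.499  2.012  0.677 -1.412]
15 0.08 0.004 [-0.804  0.528  2.529  1.989  0.696 -1.456]
15 0.1 0.004 [-0.868  0.534  2.557  1.959  0.712 -1.5  ]
15 0.08 0.05 [-0.804  0.343  2.522  1.754  0.638 -1.158]
15 0.1 0.05 [-0.868  0.337  2.549  1.717  0.658 -1.188]
15 0.1 0.1 [-0.868  0.137  2.521  1.418  0.659 -0.813]
```

```bash
python3 - <<'E'
from h import *
np.set_printoptions(precision=3,suppress=True)
q,d=Q(np.radians(35),np.radians(42)); g=np.array([.441,.312,.074])+.019*d
move_pose(g+[0,0,.1],q)
p,qq=get_tcp_pos(),get_ee_rot(); im=read_camera("wrist"); np.savez("w2.npz",p=p,q=qq)
print(get_time(),p,get_joint_pos(),get_grip_width())
KW=cam("wrist",p,qq)
out=im[:,:,::-1].copy(); cv2.imwrite("pics/w2raw.png",out); draw(out,[circ([.441,.312],.029,0),circ([.441,.312],.029,.09)],KW); cv2.imwrite("pics/w2.png",out)
E
```

```text
6.55 [0.452 0.32  0.16 ] [ 0.584  0.308  2.31   3.056  0.213 -1.507] 0.9973901166139837
```

View pics/w2.png

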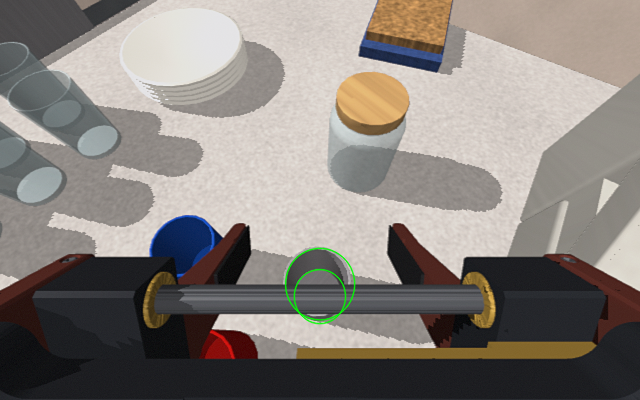

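Red at (230,345) and blue at (185,245) lie outside the fingers. The grey rim at (317,280) sits between them and matches the overlay, so I'm descending and gripping.

```bash
python3 - <<'E'
from h import *
np.set_printoptions(precision=3,suppress=True)
q,d=Q(np.radians(35),np.radians(42)); g=np.array([.441,.312,.074])+.019*d
print(movel(g,q,v=.1,until_force=6), get_tcp_pos()-g)
command_gripper(0.5)
print("w",get_grip_width()*.088,get_time())
p,qq=get_tcp_pos(),get_ee_rot(); im=read_camera("wrist")
cv2.imwrite("pics/w3.png",im[:,:,::-1])
E
```

```text
False [0.    0.    0.001]
w 0.05836215464858512 8.275
```

View pics/w3.png

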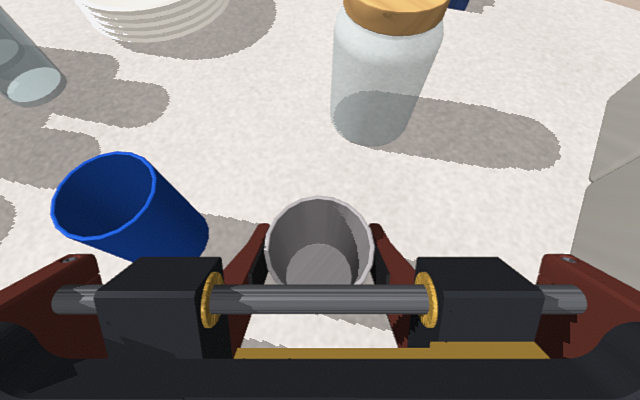

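Grip width is 58.4 mm and the cup is upright between the fingers, with its rim centre near (320,246). I'm measuring its in-hand offset, then lifting and carrying.

```bash
python3 - <<'E'
from h import *
np.set_printoptions(precision=4,suppress=True)
p,qq=get_tcp_pos(),get_ee_rot(); KW=cam("wrist",p,qq)
top=onz((320,196.5),.09,KW); print("back rim",top)
e=np.array([np.cos(np.radians(35)),np.sin(np.radians(35)),0])
cx=top-.029*e; print("centre",cx)
L=[circ(cx,.029,.09),circ(cx,.029,.001)]
im=cv2.imread("pics/w3.png"); draw(im,L,KW); c=cv2.resize(im[150:350,200:450],None,fx=3,fy=3);cv2.imwrite("pics/w3o.png",c)
E
```

```text
back rim [0.4651 0.3289 0.09  ]
centre [0.4414 0.3123 0.09  ]
```

View pics/w3o.png

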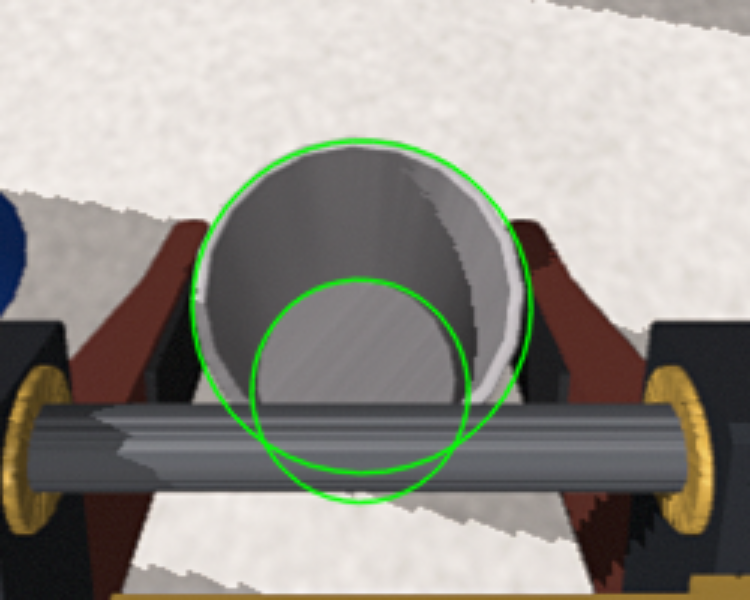

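```bash
python3 - <<'E'
from h import *
np.set_printoptions(precision=3,suppress=True)
q,d=Q(np.radians(35),np.radians(42)); g=np.array([.441,.312,.074])+.019*d
e=np.array([.816,.577,0])
movel(g+[0,0,.1],q,v=.12)
movel(g+[0,0,.125]-.12*e,q,v=.15)
print(get_time(),get_joint_pos())
q2,d2=Q(np.radians(12),np.radians(42)); f=np.array([np.cos(.033),np.sin(.033),0])
g2=np.array([.448,-.117,.090])+.019*d2
move_pose(g2-.08*f+[0,0,.05],q2)
print(get_time(),get_joint_pos(),get_grip_width()*.088)
p,qq=get_tcp_pos(),get_ee_rot(); np.savez("w4.npz",p=p,q=qq); im=read_camera("wrist")
cv2.imwrite("pics/w4.png",im[:,:,::-1])
E
```

```text
10.275 [ 0.567  0.088  2.527  3.001  0.209 -1.466]
11.8333 [-0.781  0.336  2.538  1.843  0.621 -1.18 ] 0.05803738564952118
```

View pics/w4.png

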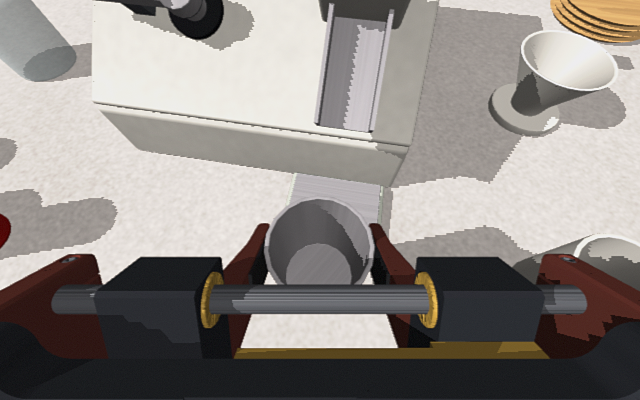

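```bash
python3 - <<'E'
from h import *
z=np.load("w4.npz");KW=cam("wrist",z['p'],z['q'])
im=cv2.imread("pics/w4.png"); o=(260,90); s=4
c=cv2.resize(im[90:230,260:440],None,fx=s,fy=s,interpolation=cv2.INTER_CUBIC)
draw(c,model([.448,-.117],.033),KW,(0,255,0),s,o); cv2.imwrite("pics/w4o.png",c)
E
```

```text
(no output)
```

View pics/w4o.png

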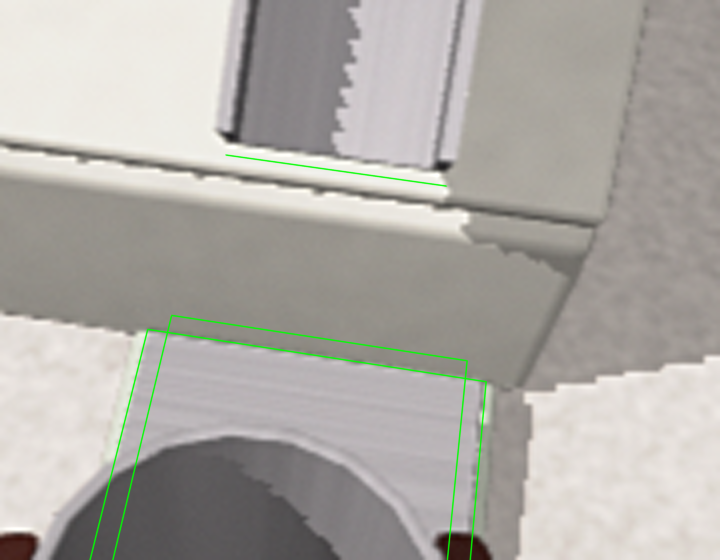

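The overlay matches the platform to within about 2–3 mm, and the lip appears about 3 mm further back. I'm using x = 0.450 and inserting from the front.

```bash
python3 - <<'E'
from h import *
np.set_printoptions(precision=4,suppress=True)
q2,d2=Q(np.radians(12),np.radians(42)); f=np.array([np.cos(.033),np.sin(.033),0])
g2=np.array([.450,-.117,.090])+.019*d2
print(movel(g2-.08*f+[0,0,.007],q2,v=.12,until_force=8))
print(movel(g2+[0,0,.007],q2,v=.08,until_force=6), get_tcp_pos()-g2)
print(movel(g2+[0,0,-.006],q2,v=.02,until_force=2.5), get_tcp_pos()-g2, get_ft_force(),get_time())
p,qq=get_tcp_pos(),get_ee_rot(); np.savez("w5.npz",p=p,q=qq); im=read_camera("wrist")
cv2.imwrite("pics/w5.png",im[:,:,::-1]); cv2.imwrite("pics/t5.png",cv2.resize(read_camera("top")[100:280,270:480,::-1],None,fx=3,fy=3))
E
```

```text
False
False [-0.0006  0.0001  0.0068]
True [-0.0001  0.0001 -0.001 ] [-1.02   -0.2793  2.5808] 14.0
```

View pics/w5.png

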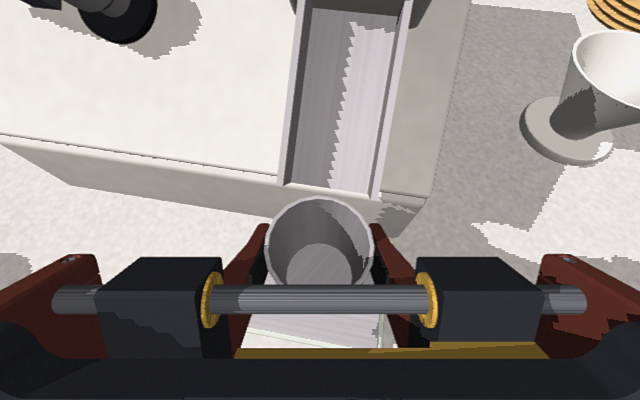

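View pics/t5.png

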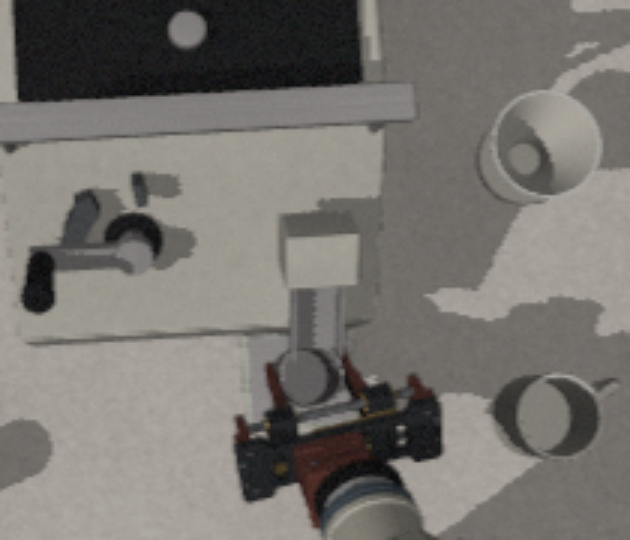

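Contact came at the expected height and the cup sits just below and in front of the chute. In the wrist view the rim is at (320,245) and the lip at about (282–375,190). Now I release and back off along the approach.

```bash
python3 - <<'E'
from h import *
np.set_printoptions(precision=4,suppress=True)
q2,d2=Q(np.radians(12),np.radians(42)); f=np.array([np.cos(.033),np.sin(.033),0])
command_gripper(1.0); print(get_grip_width(),get_ft_force(),get_time())
wait(.3)
g=get_tcp_pos()
try: movel(g-.08*f+[0,0,.05],q2,v=.12)
except MotionError as e: print(e); movel(g-.06*f+[0,0,.04],q2,v=.12)
print(get_time(),get_joint_pos())
p,qq=get_tcp_pos(),get_ee_rot(); np.savez("w6.npz",p=p,q=qq); im=read_camera("wrist")
cv2.imwrite("pics/w6.png",im[:,:,::-1]); 
KW=cam("wrist",p,qq); o=(230,120);s=3.5
c=cv2.resize(im[120:260,230:430,::-1],None,fx=s,fy=s,interpolation=cv2.INTER_CUBIC)
L=model([.450,-.117],.033); draw(c,[L[0],L[2],circ([.45,-.117],.029,.015),circ([.45,-.117],.029,.105)],KW,(0,255,0),s,o); cv2.imwrite("pics/w6o.png",c)
E
```

```text
0.9991265632272055 [ 0.6833 -0.5513 -0.0165] 14.75
15.9833 [-0.7776  0.3399  2.5357  1.8517  0.6199 -1.1845]
```

View pics/w6o.png

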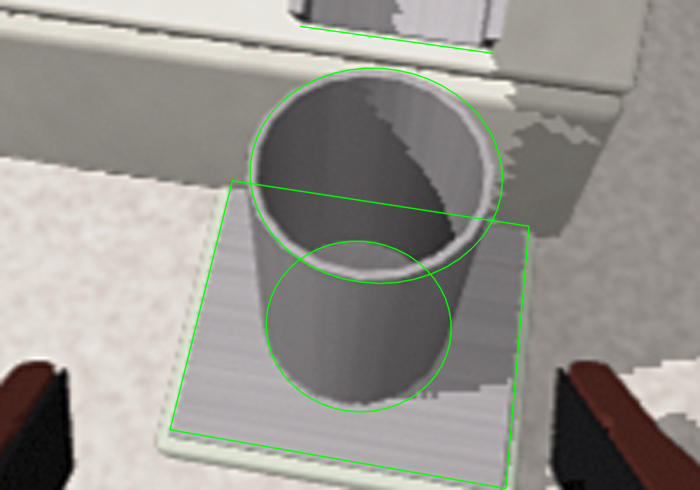

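View pics/w6.png

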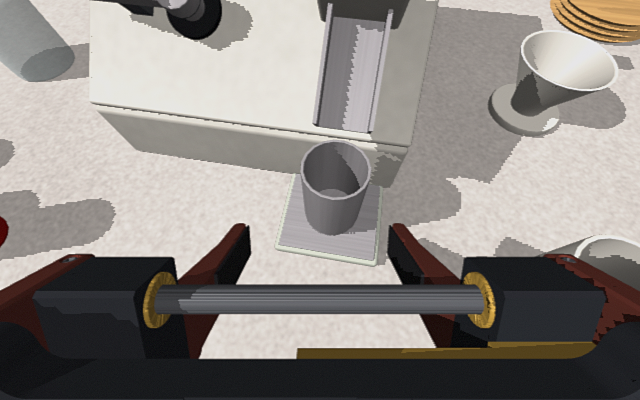

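The cup stands upright and centred on the platform. Next I measure the crank.

```bash
python3 - <<'E'
from h import *
from scipy.optimize import least_squares
np.set_printoptions(precision=4,suppress=True)
z=np.load("w1.npz"); KW=cam("wrist",z['p'],z['q']); KT=cam("top"); KS=cam("scene")
yaw=.033
obs=[("he",KW,(160.8,71)),("hub",KW,(258,38.8)),("he",KT,np.array([318,310])/2.4+[150,70]),("hub",KT,np.array([397,273])/2.4+[150,70])]
def pts(x):
    h,n,v,r=crank(x[:3],yaw,0); return {"he":h+.036*n,"hub":x[:3]+x[3]*n}
f=lambda x:np.concatenate([proj(pts(x)[k],K)[0]-u for k,K,u in obs])
s=least_squares(f,[.54,.04,.2,0]); print(s.x,s.fun)
# platform-relative
F=frame(yaw); print("rel",F.T@(s.x[:3]-[.45,-.117,.015]))
h0,n,v,_=crank(s.x[:3],yaw,0)
for a in(0,.4,.8,1.25,1.33):
  h,*_=crank(s.x[:3],yaw,a)
  for fl in(0,1):
    for yo in (0,):
      q,d=Q(yaw,np.radians(35),fl); print(a,h,fl,inverse_kinematics(h+.019*d,q),inverse_kinematics(h+.019*d-.1*d,q))
E
```

```text
[ 0.5386  0.0418  0.1855 -0.027 ] [-0.1727 -0.1061  0.9354 -0.4259 -0.4093 -0.0801 -1.3873  1.6015]
rel [0.0938 0.1558 0.1705]
0 [0.536  0.1217 0.1855] 0 None [ 0.3154  0.0163  2.2491 -0.5237  0.3253  2.3049]
0 [0.536  0.1217 0.1855] 1 [ 0.2741  0.273   2.2106 -1.1566  0.1502 -0.2197] [ 0.3154  0.0163  2.2491 -0.5237  0.3253 -0.8367]
0.4 [0.5617 0.1163 0.2034] 0 [ 0.2443  0.2639  2.1534 -0.7757  0.1727  2.5129] [ 0.2783  0.0218  2.1898 -0.4059  0.3605  2.1554]
0.4 [0.5617 0.1163 0.2034] 1 [ 0.2443  0.2639  2.1534 -0.7757  0.1727 -0.6287] [ 0.2783  0.0218  2.1898 -0.4059  0.3605 -0.9862]
0.8 [0.5838 0.099  0.2184] 0 [ 0.1927  0.2571  2.1089 -0.4945  0.1934  2.1887] [ 0.2173  0.0246  2.1438 -0.2842  0.3843  1.9868]
0.8 [0.5838 0.099  0.2184] 1 [ 0.1927  0.2571  2.1089 -0.4945  0.1934 -0.9529] [ 0.2173  0.0246  2.1438 -0.2842  0.3843 -1.1548]
1.25 [0.5999 0.069  0.229 ] 0 [ 0.1184  0.2517  2.0804 -0.2414  0.2061  1.8773] [ 0.1312  0.0246  2.1145 -0.1458  0.3977  1.7859]
1.25 [0.5999 0.069  0.229 ] 1 [ 0.1184  0.2517  2.0804 -0.2414  0.2061 -1.2643] [ 0.1312  0.0246  2.1145 -0.1458  0.3977 -1.3557]
1.33 [0.6016 0.0629 0.2301] 0 [ 0.1042  0.251   2.0781 -0.1999  0.2069  1.8248] [ 0.1148  0.0242  2.1121 -0.1211  0.3986  1.7496]
1.33 [0.6016 0.0629 0.2301] 1 [ 0.1042  0.251   2.0781 -0.1999  0.2069 -1.3168] [ 0.1148  0.0242  2.1121 -0.1211  0.3986 -1.392 ]
```

```bash
cat >> h.py <<'E'
YAW=.033
def Qd(t): 
    return Q(YAW,np.radians(t))
E
python3 - <<'E'
from h import *
np.set_printoptions(precision=3,suppress=True)
piv=[.5386,.0418,.1855]; 
for t in(22,26,30):
  for fl in (0,1):
   q,d=Q(.033,np.radians(t),fl)
   for a in(0,.4,.8,1.3):
    h,n,*_=crank(piv,.033,a)
    print(t,fl,a,inverse_kinematics(h+.019*d,q),inverse_kinematics(h+.019*d+.09*n,q))
E
```

```text
22 0 0 [ 0.243  0.281  2.078 -0.196  0.413  1.945] [ 0.27   0.078  2.114 -0.161  0.582  1.926]
22 0 0.4 [ 0.218  0.281  2.018 -0.153  0.469  1.88 ] [ 0.241  0.088  2.052 -0.132  0.629  1.871]
22 0 0.8 [ 0.174  0.281  1.97  -0.108  0.512  1.795] [ 0.191  0.095  2.004 -0.095  0.665  1.792]
22 0 1.3 [ 0.101  0.28   1.938 -0.049  0.541  1.676] [ 0.109  0.099  1.97  -0.044  0.69   1.675]
22 1 0 [ 0.243  0.281  2.078 -0.196  0.413 -1.196] [ 0.27   0.078  2.114 -0.161  0.582 -1.215]
22 1 0.4 [ 0.218  0.281  2.018 -0.153  0.469 -1.262] [ 0.241  0.088  2.052 -0.132  0.629 -1.27 ]
22 1 0.8 [ 0.174  0.281  1.97  -0.108  0.512 -1.346] [ 0.191  0.095  2.004 -0.095  0.665 -1.349]
22 1 1.3 [ 0.101  0.28   1.938 -0.049  0.541 -1.466] [ 0.109  0.099  1.97  -0.044  0.69  -1.466]
26 0 0 [ 0.252  0.273  2.12  -0.309  0.319  2.063] [ 0.282  0.062  2.155 -0.23   0.494  1.999]
26 0 0.4 [ 0.226  0.271  2.061 -0.233  0.373  1.962] [ 0.251  0.071  2.094 -0.186  0.54   1.927]
26 0 0.8 [ 0.179  0.269  2.014 -0.16   0.414  1.849] [ 0.198  0.077  2.047 -0.133  0.574  1.831]
26 0 1.3 [ 0.103  0.267  1.982 -0.072  
[... 515 characters left out ...]
7 -0.333  0.406  2.106]
30 0 0.4 [ 0.234  0.265  2.103 -0.373  0.278  2.105] [ 0.261  0.057  2.136 -0.263  0.449  2.007]
30 0 0.8 [ 0.185  0.261  2.057 -0.248  0.314  1.939] [ 0.205  0.061  2.089 -0.186  0.481  1.885]
30 0 1.3 [ 0.106  0.257  2.026 -0.11   0.338  1.738] [ 0.115  0.062  2.058 -0.086  0.501  1.717]
30 1 0 [ 0.262  0.269  2.161 -0.524  0.229 -0.859] [ 0.294  0.05   2.197 -0.333  0.406 -1.035]
30 1 0.4 [ 0.234  0.265  2.103 -0.373  0.278 -1.037] [ 0.261  0.057  2.136 -0.263  0.449 -1.134]
30 1 0.8 [ 0.185  0.261  2.057 -0.248  0.314 -1.203] [ 0.205  0.061  2.089 -0.186  0.481 -1.256]
30 1 1.3 [ 0.106  0.257  2.026 -0.11   0.338 -1.403] [ 0.115  0.062  2.058 -0.086  0.501 -1.424]
```

```bash
python3 - <<'E'
from h import *
np.set_printoptions(precision=3,suppress=True)
t0=get_time()
q,d=Q(.033,np.radians(28),True); h,n,*_=crank([.5386,.0418,.1855],.033,0)
j=np.array(get_joint_pos()); j[1]-=.34; movej(j)
s=np.array(inverse_kinematics(h+.019*d+.09*n,q)); print(s)
j[0]=s[0]; j[3]*=.5;  movej(j); 
s[3]=s[3]; movej(s); print(get_time()-t0,get_tcp_pos())
p,qq=get_tcp_pos(),get_ee_rot(); np.savez("w7.npz",p=p,q=qq); im=read_camera("wrist")
cv2.imwrite("pics/w7.png",im[:,:,::-1]); 
cv2.imwrite("pics/t7.png",read_camera("top")[:,:,::-1]);cv2.imwrite("pics/s7.png",read_camera("scene")[:,:,::-1])
E
```

```text
[ 0.288  0.055  2.176 -0.276  0.45  -1.095]
3.2749999999999986 [0.492 0.12  0.242]
```

View pics/w7.png

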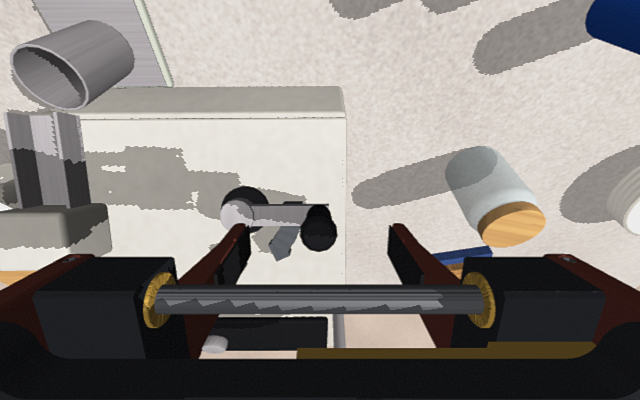

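View pics/s7.png

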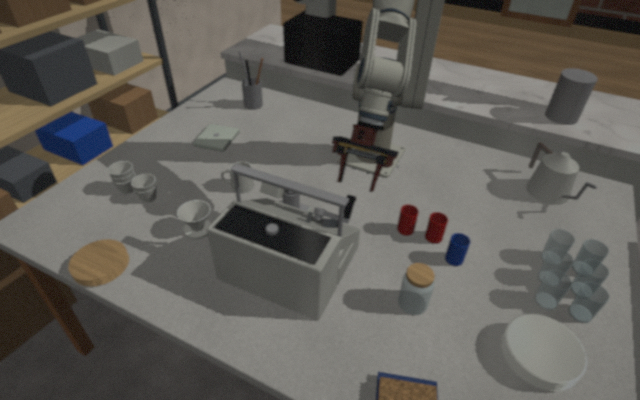

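The wrist view (flipped) shows the handle's outer end at about (319,236), between the fingers, and the hub cap at about (238,215). Refitting the pivot with both wrist views.

```bash
cat > fit.py <<'E'
from h import *
from scipy.optimize import least_squares
np.set_printoptions(precision=4,suppress=True)
z=np.load("w1.npz"); K1=cam("wrist",z['p'],z['q']); z=np.load("w7.npz"); K7=cam("wrist",z['p'],z['q']); KT=cam("top")
yaw=.033
obs=[("he",K1,(160.8,71),1),("hub",K1,(258,38.8),1),("he",K7,(319.5,236),1),("hub",K7,(238,215),1),("he",KT,np.array([318,310])/2.4+[150,70],.7),("hub",KT,np.array([397,273])/2.4+[150,70],.7)]
def pts(x):
    h,n,v,r=crank(x[:3],yaw,0); return {"he":h+.036*n,"hub":x[:3]+x[3]*n}
f=lambda x:np.concatenate([w*(proj(pts(x)[k],K)[0]-u) for k,K,u,w in obs])
s=least_squares(f,[.54,.04,.2,0]); print(s.x,s.fun)
x=s.x; h,n,v,r=crank(x[:3],yaw,0)
w=np.cross(n,r)
def ring(c,R_): a=np.linspace(0,2*np.pi,40)[:,None]; return c+R_*(np.cos(a)*r+np.sin(a)*w)
L=[ring(h+.036*n,.0145),ring(h-.03*n,.0125),ring(x[:3]+x[3]*n,.013)]
for nm,K,o,W in(("w1",K1,(110,0),(190,120)),("w7",K7,(180,150),(190,150))):
    im=cv2.imread(f"pics/{nm}.png"); c=cv2.resize(im[o[1]:o[1]+W[1],o[0]:o[0]+W[0]],None,fx=4,fy=4,interpolation=cv2.INTER_CUBIC); draw(c,L,K,(0,255,0),4,o); cv2.imwrite(f"pics/{nm}h.png",c)
E
python3 fit.py
```

```text
[ 0.5387  0.0411  0.1877 -0.0288] [-3.5466 -0.526  -1.0655 -1.6364 -2.7288 -3.0945 -1.6041 -0.2627 -0.1407
 -0.132  -0.7999  0.7999]
```

View pics/w1h.png

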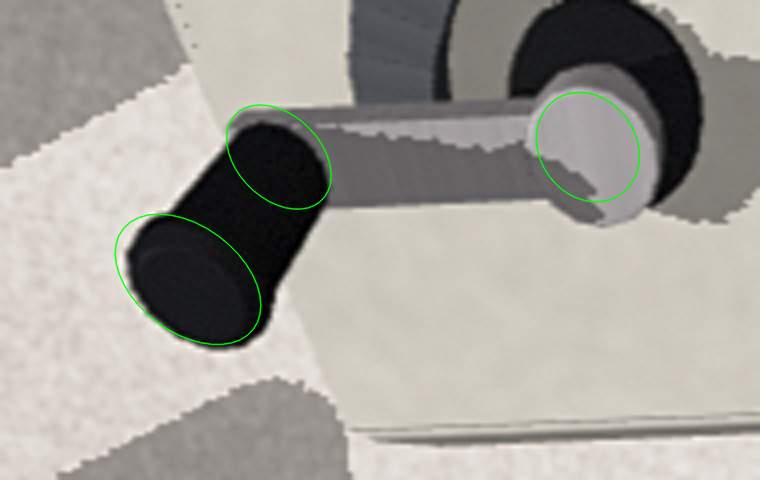

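View pics/w7h.png

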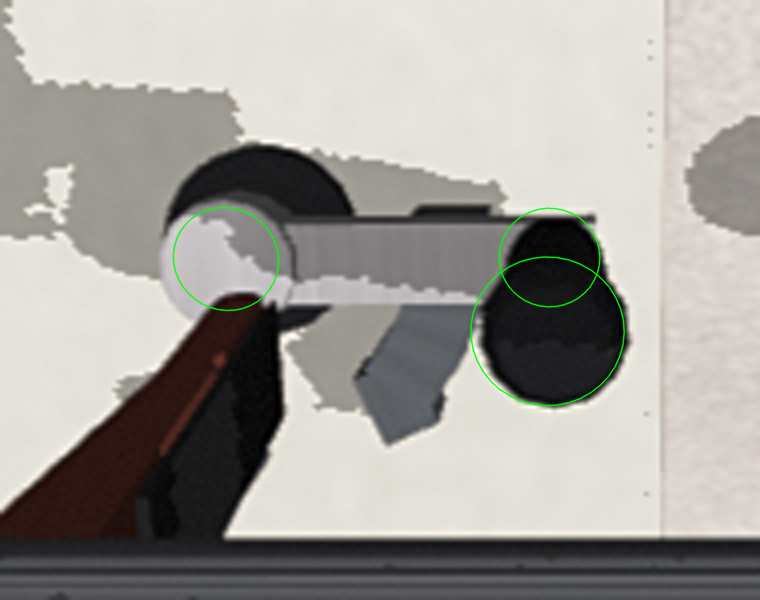

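The fit agrees to about 2–3 mm: the handle's outer end is at crop (555,333) against the model's (549,331). The winding path runs relative to the gripped handle, so it doesn't depend on the pivot offset. Approaching along the axis and gripping.

```bash
python3 - <<'E'
from h import *
np.set_printoptions(precision=4,suppress=True)
t0=get_time()
q,d=Q(.033,np.radians(28),True); h,n,*_=crank([.5387,.0405,.1877],.033,0)
g=h+.019*d+.003*n
command_gripper(.65)
print(movel(g,q,v=.08,until_force=4),get_tcp_pos()-g,get_ft_force())
command_gripper(.1)
print("w",get_grip_width()*.088,get_tcp_pos()-g,get_ft_force(),get_ft_torque(),get_time()-t0)
im=read_camera("wrist"); cv2.imwrite("pics/w8.png",im[:,:,::-1])
E
```

```text
False [-0.      0.      0.0004] [ 0.0895  0.3337 -0.3672]
w 0.02765564921511283 [0.0001 0.0002 0.0002] [-1.2626  2.2938  2.301 ] [0.3044 0.1549 0.1324] 2.4666999999999994
```

View pics/w8.png

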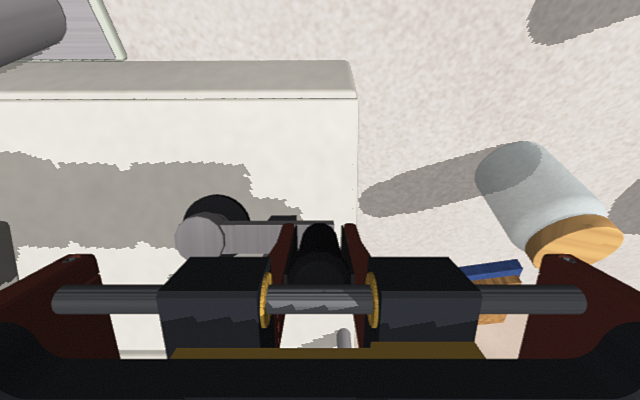

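```bash
python3 - <<'E'
from h import *
p,qq=get_tcp_pos(),get_ee_rot(); K=cam("wrist",p,qq)
x=[.5387,.0405,.1877]; h,n,v,r=crank(x,.033,0); w=np.cross(n,r)
def ring(c,R_): a=np.linspace(0,2*np.pi,40)[:,None]; return c+R_*(np.cos(a)*r+np.sin(a)*w)
L=[ring(h+.036*n,.0145),ring(h-.03*n,.0125)]
im=cv2.imread("pics/w8.png"); o=(240,190); c=cv2.resize(im[190:310,240:420],None,fx=4,fy=4,interpolation=cv2.INTER_CUBIC)
c=np.clip(c.astype(float)*1.8,0,255).astype(np.uint8); draw(c,L,K,(0,255,0),4,o); cv2.imwrite("pics/w8o.png",c)
E
```

```text
(no output)
```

View pics/w8o.png

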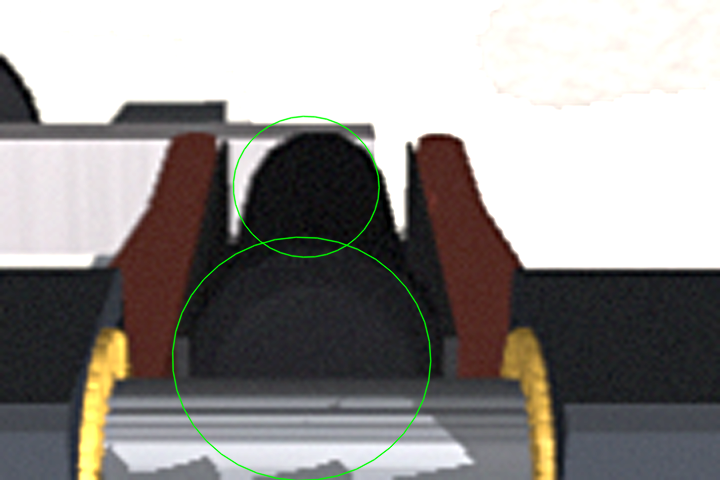

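The pads only touch the flared outer part: there are gaps at the fingertips and the width reads 27.7 mm. I'll regrip about 9 mm deeper.

```bash
python3 - <<'E'
from h import *
np.set_printoptions(precision=4,suppress=True)
t0=get_time()
q,d=Q(.033,np.radians(28),True); h,n,*_=crank([.5387,.0405,.1877],.033,0)
g=np.array(get_tcp_pos())
command_gripper(.5)
print(movel(g-.009*n,q,v=.04,until_force=4),get_tcp_pos()-g,get_ft_force())
command_gripper(.1)
print("w",get_grip_width()*.088,get_tcp_pos()-g,get_ft_force(),get_ft_torque(),get_time()-t0)
im=read_camera("wrist")[190:310,240:420,::-1]; c=cv2.resize(im,None,fx=4,fy=4,interpolation=cv2.INTER_CUBIC);c=np.clip(c.astype(float)*1.8,0,255).astype(np.uint8); cv2.imwrite("pics/w9.png",c)
E
```

```text
True [ 0.0051  0.0003 -0.0068] [-4.8009  0.5964  8.0046]
w 0.02663705663862528 [ 0.0044  0.0001 -0.0071] [-4.4068  0.1675  5.2443] [-0.1035  0.1921 -0.0999] 1.1999999999999993
```

View pics/w9.png

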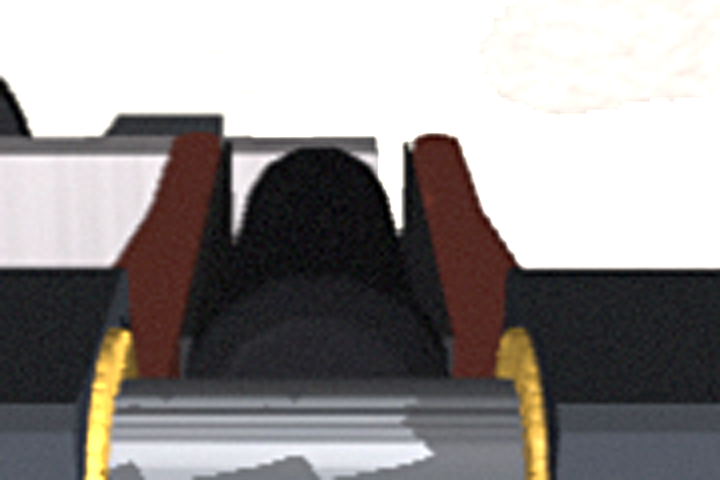

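```bash
python3 - <<'E'
from h import *
np.set_printoptions(precision=3,suppress=True)
t0=get_time()
q,d=Q(.033,np.radians(28),True); _,n,v,r0=crank([0,0,0],.033,0)
command_gripper(.5)
S=np.array(get_tcp_pos())+.002*n
movel(S,q,v=.04); f0=np.array(get_ft_force()); print("free",f0)
command_gripper(.1)
print("w",get_grip_width()*.088,get_ft_force()-f0)
np.save("S.npy",S)
y=crank([0,0,0],.033,0)[3]
for a in np.arange(1,5)*.65/4:
    _,_,_,r=crank([0,0,0],.033,a)
    movel(S+.08*(r-r0),q,v=.07); f=np.array(get_ft_force())-f0
    tg=np.cos(a)*v-np.sin(a)*y
    print(round(a,2),"F tan %.1f rad %.1f ax %.1f"%(f@tg,f@r,f@n),get_grip_width()*.088)
    if np.linalg.norm(f)>30: break
print(get_time()-t0,get_time())
im=read_camera("wrist"); cv2.imwrite("pics/w10.png",im[:,:,::-1])
cv2.imwrite("pics/s10.png",cv2.resize(read_camera("scene")[130:330,190:420,::-1],None,fx=3,fy=3))
E
```

```text
free [ 0.078 -0.661 -0.257]
w 0.027383958834656885 [ 0.437 -0.636 -1.003]
0.16 F tan -2.0 rad 0.9 ax -0.4 0.02721461446049362
0.32 F tan -3.7 rad 1.3 ax -0.3 0.02722833378927243
0.49 F tan -3.5 rad 1.6 ax 0.7 0.027188447869496396
0.65 F tan -4.0 rad 1.6 ax -0.3 0.02747347531641461
2.5 25.725
```

View pics/w10.png

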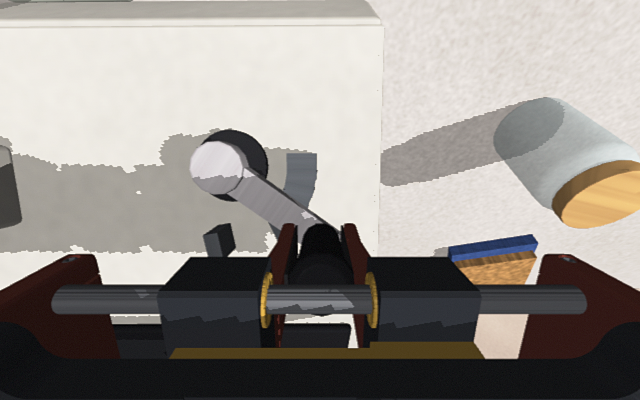

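View pics/s10.png

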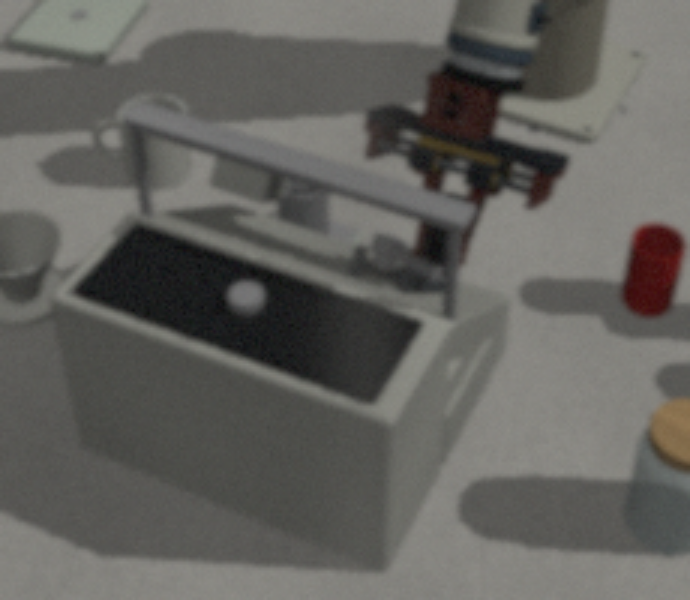

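The crank follows: the arm points diagonally from (215,165) to (330,230), and the tangential force rises from 2 to 4 N as the spring should. Continuing to 1.28 rad.

```bash
python3 - <<'E'
from h import *
np.set_printoptions(precision=3,suppress=True)
t0=get_time(); S=np.load("S.npy"); f0=np.array([.08,-.66,-.26])
q,d=Q(.033,np.radians(28),True); _,n,v,r0=crank([0,0,0],.033,0); y=r0
for a in .65+np.arange(1,5)*.63/4:
    _,_,_,r=crank([0,0,0],.033,a)
    movel(S+.08*(r-r0),q,v=.07); f=np.array(get_ft_force())-f0
    tg=np.cos(a)*v-np.sin(a)*y
    print(round(a,2),"F tan %.1f rad %.1f ax %.1f"%(f@tg,f@r,f@n),get_grip_width()*.088)
    if np.linalg.norm(f)>30: break
print(get_time()-t0,get_time(),get_tcp_pos())
im=read_camera("wrist"); cv2.imwrite("pics/w11.png",im[:,:,::-1])
cv2.imwrite("pics/s11.png",cv2.resize(read_camera("scene")[130:330,190:420,::-1],None,fx=3,fy=3))
E
```

```text
0.81 F tan -4.8 rad 0.3 ax -1.1 0.027391254002634275
0.97 F tan -5.7 rad 1.2 ax -0.2 0.026930811381703505
1.12 F tan -5.5 rad 2.0 ax -1.4 0.027268123651460106
1.28 F tan -7.1 rad 0.7 ax -1.0 0.027328127920477174
1.3333000000000013 27.1583 [0.612 0.067 0.212]
```

View pics/w11.png

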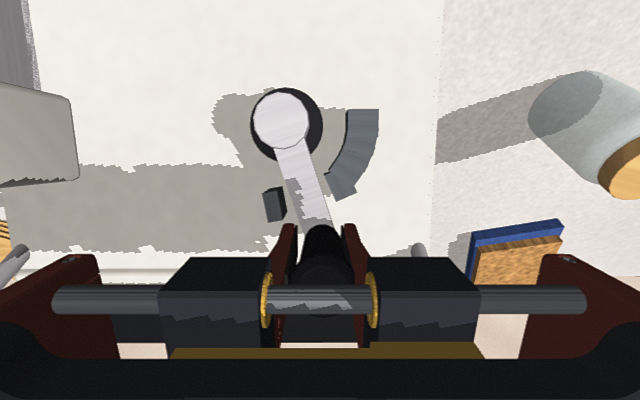

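View pics/s11.png

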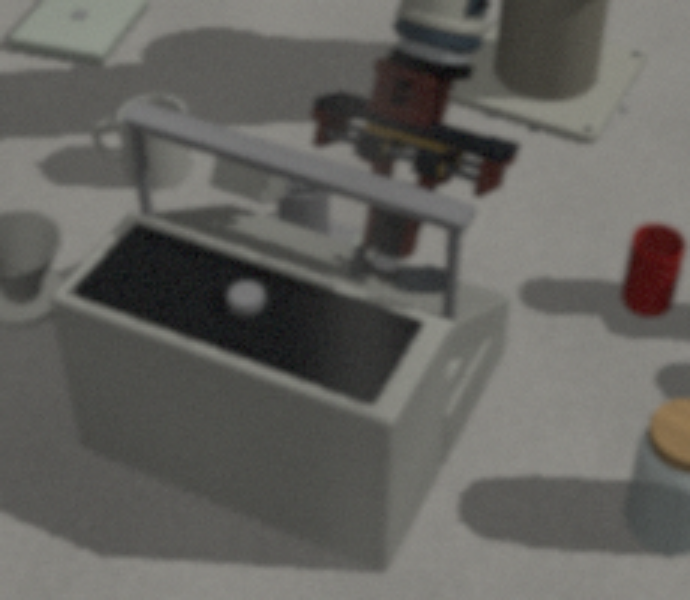

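The arm is past the deck's end at (345,185) and short of the stop post at (273,205). Now I push in along the axis.

```bash
python3 - <<'E'
from h import *
np.set_printoptions(precision=3,suppress=True)
t0=get_time(); p0=np.array(get_tcp_pos())
q,d=Q(.033,np.radians(28),True); _,n,v,y=crank([0,0,0],.033,0)
for k in (.006,.012,.018):
    s=movel(p0-k*n,q,v=.03,until_force=14); p=np.array(get_tcp_pos()); f=np.array(get_ft_force())
    print(k,s,"in %.4f"%((p0-p)@n),"ax %.1f"%(f@n),f,get_grip_width()*.088)
    if s: break
wait(.3)
print(get_time())
im=read_camera("wrist"); cv2.imwrite("pics/w12.png",im[:,:,::-1])
E
```

```text
0.006 False in 0.0059 ax 0.8 [-1.067  5.179  0.407] 0.027196630013418134
0.012 False in 0.0119 ax 1.6 [-2.128  5.767  0.596] 0.027274554760010263
0.018 True in 0.0163 ax 11.9 [-5.728  6.225 10.653] 0.027641919962590758
28.5
```

View pics/w12.png

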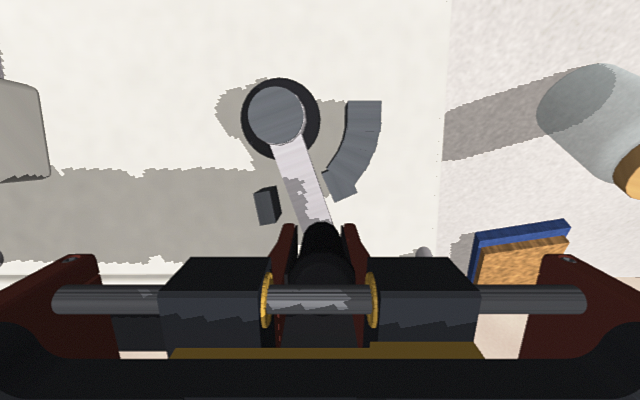

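It went in 16 mm, ending on a firm stop (about 12 N), and the arm now sits level with the deck. I'm easing it back against the deck's end before releasing.

```bash
python3 - <<'E'
from h import *
np.set_printoptions(precision=3,suppress=True)
q,d=Q(.033,np.radians(28),True); _,n,v,y=crank([0,0,0],.033,0)
p=np.array(get_tcp_pos()); r0=crank([0,0,0],.033,1.28)[3]
for a in(1.22,1.17,1.13):
    r=crank([0,0,0],.033,a)[3]; tg=np.cos(a)*v-np.sin(a)*y
    movel(p+.08*(r-r0),q,v=.03); f=np.array(get_ft_force()); print(a,"tan %.1f ax %.1f"%(f@tg,f@n))
    if f@tg>-1.5: break
command_gripper(.55); wait(.2)
print(get_grip_width(),get_ft_force(),get_time())
g=np.array(get_tcp_pos())
movel(g+.1*n,q,v=.12); print(get_ft_force(),get_time())
im=read_camera("wrist"); cv2.imwrite("pics/w13.png",im[:,:,::-1])
E
```

```text
1.22 tan -5.6 ax 5.5
1.17 tan 0.4 ax 6.3
0.5541335734810499 [0.892 0.295 0.099] 29.9
[ 0.042 -0.535 -0.206] 30.8833
```

View pics/w13.png

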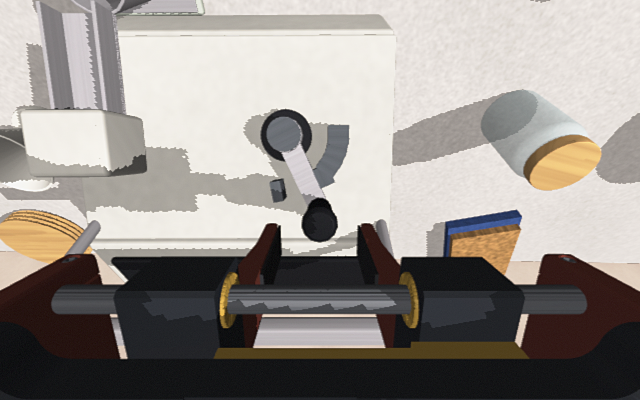

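The crank stays wound, its arm resting against the deck's end. I'm moving clear and checking the whole scene.

```bash
python3 - <<'E'
from h import *
np.set_printoptions(precision=3,suppress=True)
q,d=Q(.033,np.radians(28),True); _,n,v,y=crank([0,0,0],.033,0)
movel(get_tcp_pos()+np.array([-.12,0,.06]),q,v=.2)
print(get_time(),get_tcp_pos(),get_ft_force())
p,qq=get_tcp_pos(),get_ee_rot()
im=read_camera("wrist"); cv2.imwrite("pics/w14.png",im[:,:,::-1])
KT=cam("top"); t=read_camera("top"); o=(150,70); s=2.4
c=cv2.resize(t[70:300,150:480,::-1],None,fx=s,fy=s,interpolation=cv2.INTER_CUBIC); L=model([.45,-.117],.033,None)
draw(c,[circ([.45,-.117],.029,.105)],KT,(0,255,0),s,o); cv2.imwrite("pics/t14.png",c)
KW=cam("wrist",p,qq); 
E
```

```text
31.75 [0.443 0.075 0.34 ] [ 0.096  0.295 -0.809]
```

View pics/t14.png

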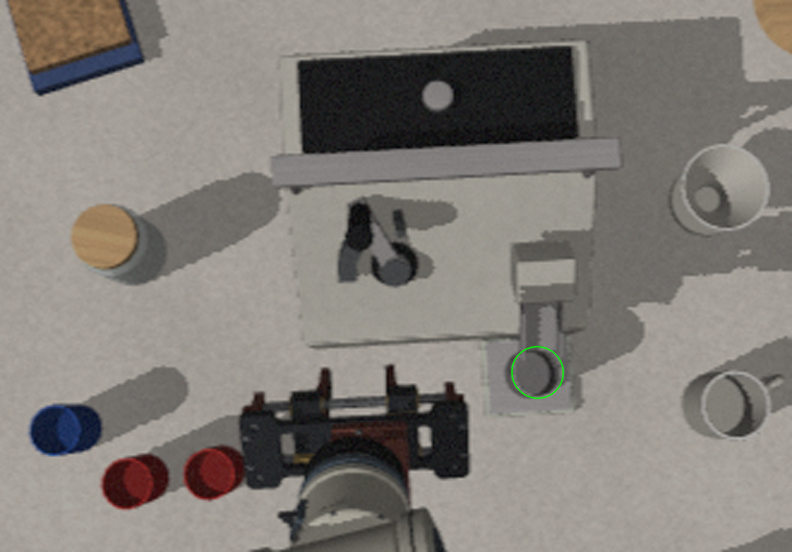

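View pics/w14.png

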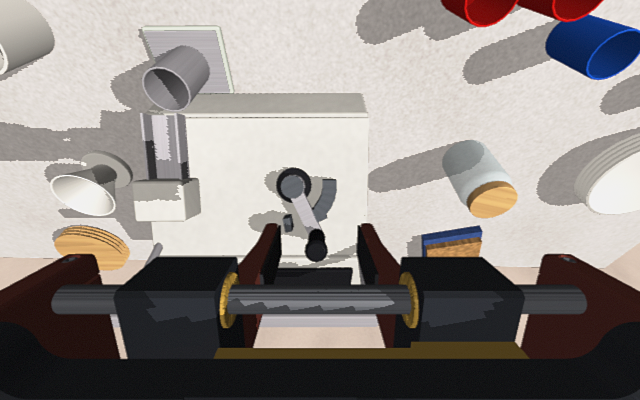

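The cup is still where it was placed, with its rim at crop (537,372) matching the overlay. The crank is latched and the mug, jar and dripper haven't moved. The arm is clear of everything, so I'm handing in.

```bash
python3 -c "
from station import *
job_done(); print(get_time())"
```

```text
the job is handed in; nothing more can be done
the job is handed in; nothing more can be done
```

The job is done and handed in at about 32 s, well under the 59 s limit; no verdict was reported.

- **Cup:** I stood the plain steel cup on the weighing platform under the chute. In the wrist and top views taken after release it is upright and within about 3 mm of the platform's middle.
- **Crank:** I wound it to about 1.28 rad and pushed it in until it hit a firm stop. The tool moved 16 mm, against the crank's 14 mm of travel; about 2 mm of that was likely slip or the clearance I had left. I then eased it back and let go. The tangential force dropped to about zero at roughly 1.17 rad, and after release the pictures show the arm resting against the deck's end.
- **Bystanders:** The mug, jar and dripper look unmoved, and the red and blue cups were never touched. The final force reading was near zero, with the arm clear of everything.

Two checks disagreed along the way. The first grip on the crank handle sat on its flared end (27.7 mm wide), so I regripped deeper. On the way in the fingertips touched something, probably the crank arm, so I backed off 2 mm, which left the grip still partly on the flare (27.4 mm); it held through the winding. The chute lip also appeared about 3 mm further back than my estimate, which I allowed for.

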